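# Find the heavier clock weight and show it to the bench camera

### The arm

A 7-joint arm with a two-finger parallel gripper is mounted at the origin on the work surface. World frame = base frame: x ahead of the robot, y to its left, z up, the work surface at z = 0. Lengths are in m, angles in rad, forces in N, time in s.
With the tool pointing down it reaches from about 0.4 to 0.85 m from the base axis. Payload 10.4 kg.
Tool frame: the origin (TCP) lies midway between the tips of the shut fingers; the grasp point (between the pads) lies 19 mm behind it; z points along the fingers, y is the line along which they close (so a half turn about z gives the same grasp; the last joint's range is limited). The gripper opens to 87 mm and grips with 3 to 60 N. Pads are 19 mm wide; open, the fingers measure 117 mm over their backs; the gripper's body (75 mm by 190 mm) begins 51 mm behind the grasp point.
Start: joints at [-0.023, 0.332, -0.065, 1.46, 0.022, 1.35, -0.088], TCP at [0.625, 0, 0.223] pointing down, gripper open.
Joint ranges: [-2.6, 2.6], [-0.5, 2.12], [-1.47, 1.34], [0.16, 2.42], [-1.27, 4.41], [0.06, 2.06], [-2.6, 2.6]. Speed limits (rad/s): [2.22, 2.22, 2.79, 2.79, 3.14, 3.14, 3.14].

### API

Orientations are given as a unit quaternion [x, y, z, w].
In Python, from bench import r gives the robot as it stands.
- The arm moves only by the tool arm_command, never from a script. Its argument "moves" is one flat list of numbers, 4 for each row, row after row: the shift along the tool's x, y, z in cm, then the turn about the tool's z in degrees. A call has 1 to 12 rows; each row shifts and turns the commanded pose from where the row before left it, along the tool's axes as they then stand; what a row does not reach is not made up. A row lasts 1/12 s, in which the tool goes at most 41.7 mm and 7.16 degrees, less where a joint would pass 70% of its speed; a pose out of reach is approached as far as the arm can. A call with a gripper value outside its range is refused whole. "fingers" is the opening in per cent of the stroke, from 0 (shut) to 100 (fully open), set as the call begins (left out, the last holds). The fingers move at their own pace and stop on an object; "squeeze" is the grip in N (left out, the last holds). Time passes only in rows, so rows that do not move let the fingers close. It gives the time, the measured TCP pose, the force, the opening and the grip force at its end, in the units of the state.
- r.read_state(): the state, without advancing time (a new reading comes with each control period).
- r.camera(name): name is "scene" or "side" or "wrist"; returns the picture (384x512x3 uint8, red, green, blue); there is no depth.
- r.camera_info(name): a dict with "fx", "fy", "cx", "cy" (pixels), "origin" and "attitude" of the camera in the world. Camera axes: x right, y up, looking along -z (the intrinsics and any distortion apply to the point x, -y, -z); pixel columns grow to the right and rows downward; lengths in m; the calibration is good to about 2 mm. A picture is of the moment at which its call begins: read the wrist's pose just before it. camera_info takes no time and is no camera call; for the wrist camera it gives the pose at the moment of the call.
- r.close_job(): hands the job in; it is judged then, once.
The state is a dict: "time": time; "joint_positions": joint angles; "joint_vel": joint speeds; "joint_torque": joint torques, N m; "ee_pos": TCP position; "eef_rot": TCP orientation; "ft_force": force on the tool from outside, world axes, zero at the start; "torque": the same for the moment, N m; "width": finger opening in m; "grip_force": force on a finger pad.
Only numpy, scipy, OpenCV 4.12 (cv2) and the standard library are available. Lean on these libraries where they do the work, as an engineer would, in place of code of your own. Each camera call takes 0.05 s, during which the arm holds its last target. There are 200 camera calls.

### The job

Take the clear dust cover off the two clock weights, stand it right way up on the bench beside their wooden plinth and let go of it. To feel which of the brass weights is heavier, lift each straight up off the plinth in turn, first the one nearer the robot, standing it back in its place, then the farther one; no weight may be dropped or tipped over. Finish while holding the heavier one in the gripper, with the lighter standing upright on the plinth: hold it upright and still in front of the bench camera's lens, centred above its round white pad, its middle level with the lens, touching nothing else; leave the other things on the bench alone.

Things in the scene. Friction and masses are not known exactly. Their poses are not given: they have to be found in the camera images.
- plinth: fixed dark wooden board, 190 (its x) x 116 (its y) x 12 mm thick, lying flat on the bench. Origin: centre of its underside; top face 12 mm above the bench. Its +x points away from the robot (turned up to 0.3 rad). The two weights stand on it one behind the other along its x axis, about 76 mm apart, within about 8 mm of 38 mm either side of its middle.
- cover: loose clear plastic dust cover (about 0.25 kg), an open-bottomed box standing over both weights on the plinth: outside 158 (its x) x 86 (its y) x 114 mm high, walls 3 mm, roof 4 mm, with a black knob in the middle of the roof. Origin: centre of its open lower rim; z up. It must be raised by at least 110 mm to come clear of the weights.
- cover_knob (a point): point to grip on the cover's black upright cylindrical knob, 24 mm in diameter and 40 mm tall; the point lies on its axis, 24 mm above the roof's upper face and 138 mm above the cover's origin.
- weight_1: one of two brass clock weights that look exactly alike, standing upright on the plinth: plain cylinder 40 mm in diameter and 80 mm tall with a small steel hanging loop on top (24 mm wide at most, whole height 105 mm). One is filled to roughly 0.65 kg, the other to roughly 0.3 kg (the heavier weighs about twice the lighter); nothing that can be seen tells which, and the heavier may be the nearer or the farther. Origin: centre of its underside; z: up along its axis. 
- weight_2: one of two brass clock weights that look exactly alike, standing upright on the plinth: plain cylinder 40 mm in diameter and 80 mm tall with a small steel hanging loop on top (24 mm wide at most, whole height 105 mm). One is filled to roughly 0.65 kg, the other to roughly 0.3 kg (the heavier weighs about twice the lighter); nothing that can be seen tells which, and the heavier may be the nearer or the farther. Origin: centre of its underside; z: up along its axis. 
- weight_1_mid (a point): middle of weight_1's cylinder, 40 mm above its underside
- weight_2_mid (a point): middle of weight_2's cylinder, 40 mm above its underside
- bench_camera: fixed bench camera: steel base plate 190 x 90 x 10 mm on the bench, reaching from 40 mm behind to 150 mm ahead of the origin along its +x, with a round white pad 60 mm in diameter on it around the origin; on a post at +130 mm sits a black camera (55 x 44 x 44 mm, top 122 mm above the bench) whose lens front is 83 mm from the pad's axis and looks along -x over the pad, its centre 100 mm above the bench. Origin: under the middle of the pad, at bench height.
- view_point (a point): the point in front of the lens where the middle of the heavier weight belongs: straight above the middle of the white pad, 100 mm above the bench
- jar: glass jar with a red cap, 56 mm in diameter, 65 mm tall. Origin: centre of its underside. A bystander: leave it alone.
- blower: blue dust blower bulb standing upright, 58 mm in diameter, 100 mm tall. Origin: centre of its underside. A bystander: leave it alone.
- screwdriver: small screwdriver, 130 mm long, lying on the bench, its axis along its x. A bystander: leave it alone.
- loupe: black eye loupe, a ring 36 mm in diameter and 28 mm tall. Origin: centre of its underside. A bystander: leave it alone.

How it is judged:
On the way, in this order (a step that is already met when the one before it is completed fails the run):
1. the dust cover stands on the bench off the plinth, right way up, let go (height (world z) of cover below 0.006 m and angle between cover's own z axis and vertical below 0.06 rad and contact force between the fingers and cover below 0.1 N and linear speed of cover below 0.03 m/s), for 0.2 s.
2. the weight on the near half of the plinth is lifted off it in the gripper, the other still standing there (((z of weight_1 in the frame of plinth above 0.025 m and contact force between the fingers and weight_1 above 0.5 N and contact force between weight_1 and plinth below 0.05 N and x of weight_1 in the frame of plinth below -0.012 m and z of weight_2 in the frame of plinth between 0.008 and 0.016 m and angle between weight_2's own z axis and vertical below 0.1 rad and x of weight_2 in the frame of plinth between -0.095 and 0.095 m and y of weight_2 in the frame of plinth between -0.058 and 0.058 m and contact force between the fingers and weight_2 below 0.1 N) or (z of weight_2 in the frame of plinth above 0.025 m and contact force between the fingers and weight_2 above 0.5 N and contact force between weight_2 and plinth below 0.05 N and x of weight_2 in the frame of plinth below -0.012 m and z of weight_1 in the frame of plinth between 0.008 and 0.016 m and angle between weight_1's own z axis and vertical below 0.1 rad and x of weight_1 in the frame of plinth between -0.095 and 0.095 m and y of weight_1 in the frame of plinth between -0.058 and 0.058 m and contact force between the fingers and weight_1 below 0.1 N))), for 0.1 s.
3. the weight on the far half is lifted off it in the gripper, the first one standing in its place again (((z of weight_1 in the frame of plinth above 0.025 m and contact force between the fingers and weight_1 above 0.5 N and contact force between weight_1 and plinth below 0.05 N and x of weight_1 in the frame of plinth above 0.012 m and z of weight_2 in the frame of plinth between 0.008 and 0.016 m and angle between weight_2's own z axis and vertical below 0.1 rad and x of weight_2 in the frame of plinth between -0.095 and 0.095 m and y of weight_2 in the frame of plinth between -0.058 and 0.058 m and contact force between the fingers and weight_2 below 0.1 N and x of weight_2 in the frame of plinth below -0.012 m) or (z of weight_2 in the frame of plinth above 0.025 m and contact force between the fingers and weight_2 above 0.5 N and contact force between weight_2 and plinth below 0.05 N and x of weight_2 in the frame of plinth above 0.012 m and z of weight_1 in the frame of plinth between 0.008 and 0.016 m and angle between weight_1's own z axis and vertical below 0.1 rad and x of weight_1 in the frame of plinth between -0.095 and 0.095 m and y of weight_1 in the frame of plinth between -0.058 and 0.058 m and contact force between the fingers and weight_1 below 0.1 N and x of weight_1 in the frame of plinth below -0.012 m))), for 0.1 s.
At the end, for the whole second after the job is handed in: One weight in the gripper, middle within 30 mm of the view point, within 0.2 rad of upright, still, off the camera; the other, the lighter (bearing on the plinth with under 4.6 N), upright on the plinth, let go; cover right way up on the bench off the plinth, let go (all of step 1 and ((linear speed of each of weight_1, weight_2 below 0.03 m/s and angular speed of weight_1 below 0.3 rad/s and distance between weight_1_mid and view_point below 0.03 m and angle between weight_1's own z axis and vertical below 0.2 rad and contact force between the fingers and weight_1 above 1 N and contact force between weight_1 and bench_camera below 0.05 N and z of weight_2 in the frame of plinth between 0.008 and 0.016 m and angle between weight_2's own z axis and vertical below 0.1 rad and x of weight_2 in the frame of plinth between -0.095 and 0.095 m and y of weight_2 in the frame of plinth between -0.058 and 0.058 m and contact force between the fingers and weight_2 below 0.1 N and contact force between weight_2 and plinth below 4.6 N) or (linear speed of each of weight_2, weight_1 below 0.03 m/s and angular speed of weight_2 below 0.3 rad/s and distance between weight_2_mid and view_point below 0.03 m and angle between weight_2's own z axis and vertical below 0.2 rad and contact force between the fingers and weight_2 above 1 N and contact force between weight_2 and bench_camera below 0.05 N and z of weight_1 in the frame of plinth between 0.008 and 0.016 m and angle between weight_1's own z axis and vertical below 0.1 rad and x of weight_1 in the frame of plinth between -0.095 and 0.095 m and y of weight_1 in the frame of plinth between -0.058 and 0.058 m and contact force between the fingers and weight_1 below 0.1 N and contact force between weight_1 and plinth below 4.6 N))); the arm keeps its last pose, push and grip.
It fails at once if a weight is tipped over (angle between any of weight_1, weight_2's own z axis and vertical above 0.7 rad).
It fails at once if the cover is tipped over (angle between cover's own z axis and vertical above 0.8 rad).
It fails at once if a weight or the cover is dropped (falls free faster than 0.7 m/s) ((linear speed of weight_1 above 0.7 m/s and contact force between the fingers and weight_1 below 0.1 N) or (linear speed of weight_2 above 0.7 m/s and contact force between the fingers and weight_2 below 0.1 N) or (linear speed of cover above 0.7 m/s and contact force between the fingers and cover below 0.1 N)).
It fails at once if a bystander is moved more than 40 mm (distance of any of jar, blower, screwdriver, loupe from where it was at the start of the episode above 0.04 m).
It also fails if it takes over 72 s, if anything falls off the work surface, if the arm or the gripper's body presses on something with over 40 N, if the wrist force passes 120 N, or if a joint passes its speed limit or range.

## Working session

There is one attempt and no reset: what is moved stays moved. The work goes in short steps, Python scripts to look and compute and a tool call to move; the robot and the scene stay as the last step left them, time stands still between calls to the robot, and variables do not carry over. Pictures are saved under pics/ and viewed, at most 12 in all, crops included, and the job is handed in when it is done.

Besides the shell and the picture viewer there is one more tool, called after "Emit:" as name(argument=value, ...) on one line, values as JSON. arm_command: Moves the arm, as the interface text tells. Its arguments: {"type":"object","properties":{"moves":{"type":"array"},"fingers":{"type":"number"},"squeeze":{"type":"number"}},"required":["moves"]}

```bash
mkdir -p pics; ls
python3 - <<'E'
from bench import r
import cv2,numpy as np
s=r.read_state();print(s)
ims=[]
for n in ("scene","side","wrist"):
    print(n,r.camera_info(n)); im=r.camera(n); cv2.imwrite(f"pics/{n}0.png",im[:,:,::-1])
E
```

```text
pics
{'time': 0.0, 'joint_positions': array([-0.02261306,  0.33288042, -0.06466439,  1.46101053,  0.02159732,
        1.34987628, -0.08854145]), 'joint_vel': array([-4.03514453e-04,  2.16117150e-05, -3.99955298e-04, -4.00005888e-04,
        6.19073336e-04,  3.42657921e-05,  1.88819310e-04]), 'joint_torque': array([-1.20520472e-04, -6.23245955e+01,  2.44190963e-02, -3.89891267e+01,
       -6.13984605e-02,  3.97891912e-02,  1.87085252e-04]), 'ee_pos': array([ 6.24588427e-01, -1.96646591e-05,  2.21715461e-01]), 'eef_rot': array([ 7.07120797e-01,  7.07092378e-01, -5.50327728e-04, -4.94306391e-04]), 'ft_force': array([ 0.08095716,  0.30009612, -0.44503896]), 'torque': array([-0.00815677,  0.00127368, -0.00712191]), 'grip_force': 0.0, 'width': 0.08695024744801916}
scene {'fx': 476.0190865510706, 'fy': 476.0190865510706, 'cx': 260.76575685990764, 'cy': 193.9218231641382, 'origin': array([1.49299113, 0.2736927 , 0.83497555]), 'attitude': array([0.27963692, 0.35699268, 0.71549225, 0.53144168])}
side {'fx': 402.1841187430074, 'fy': 402.1841187430074, 'cx': 258.29122672218864, 'cy': 189.20493926256913, 'origin': array([-0.04119939, -0.64815009,  0.88276772]), 'attitude': array([ 0.38674495, -0.14267152, -0.31329832,  0.85552168])}
wrist {'fx': 322.2033310416558, 'fy': 322.2033310416558, 'cx': 255.9019402864372, 'cy': 192.51541046263264, 'origin': array([0.62459216, 0.07445125, 0.38376287]), 'attitude': array([-1.35960173e-01,  7.18540717e-04,  1.84135168e-04,  9.90714026e-01])}
```

View pics/scene0.png

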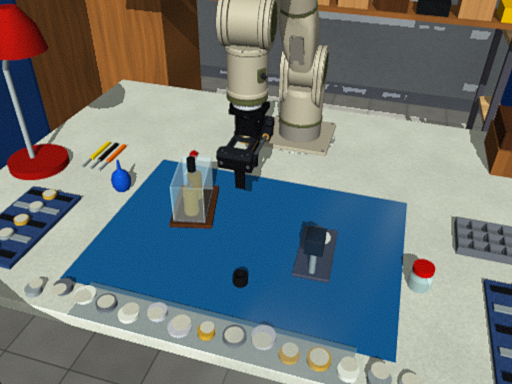

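View pics/side0.png

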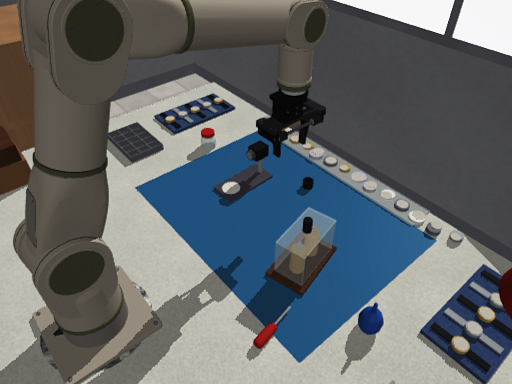

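View pics/wrist0.png

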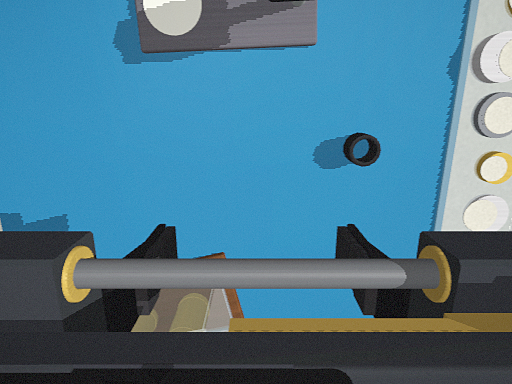

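The scene view shows the covered plinth at (195,205) with the knob at (192,163), the bench camera at (315,250), the loupe at (240,277), the jar at (422,275) and the blower at (121,180). The side view shows the knob at (308,226), the plinth around (302,265), the pad at (231,187) and the screwdriver from (262,338) to (290,308). The wrist view shows the pad at (172,5).

```bash
cat > h.py <<'E'
import cv2,numpy as np
from scipy.spatial.transform import Rotation as R
def ray(ci,uv):
    uv=np.atleast_2d(np.asarray(uv,float))
    d=np.c_[(uv[:,0]-ci["cx"])/ci["fx"],-(uv[:,1]-ci["cy"])/ci["fy"],-np.ones(len(uv))]
    return np.asarray(ci["origin"]),R.from_quat(ci["attitude"]).apply(d)
def onz(ci,uv,z):
    o,d=ray(ci,uv); return o+d*((z-o[2])/d[:,2])[:,None]
def tri(c1,u1,c2,u2):
    A=[];b=[]
    for c,u in((c1,u1),(c2,u2)):
        o,d=ray(c,u);d=d[0]/np.linalg.norm(d[0]);P=np.eye(3)-np.outer(d,d);A.append(P);b.append(P@o)
    A=np.vstack(A);b=np.hstack(b);x=np.linalg.lstsq(A,b,rcond=None)[0];return x,np.linalg.norm(A@x-b)
def blob(m,roi):
    x0,y0,x1,y1=roi;k=np.zeros(m.shape,np.uint8);k[y0:y1,x0:x1]=m[y0:y1,x0:x1]
    n,l,s,c=cv2.connectedComponentsWithStats(k);i=1+np.argmax(s[1:,4]);return c[i],s[i],l==i
E
python3 - <<'E'
from bench import r
from h import *
C={n:r.camera_info(n) for n in("scene","side")}
I={n:cv2.imread(f"pics/{n}0.png")[:,:,::-1].astype(int) for n in C}
dark={n:(I[n].max(2)<45).astype(np.uint8) for n in C}
K={"scene":blob(dark["scene"],(180,150,205,178)),"side":blob(dark["side"],(298,212,320,238))}
for n in K: print(n,"knob",K[n][0],K[n][1])
print(tri(C["scene"],K["scene"][0],C["side"],K["side"][0]))
for n in C: print(n,"knob@0.146",onz(C[n],K[n][0],.146))
for n,roi in(("scene",(160,175,230,235)),("side",(255,210,345,300))):
    im=I[n];m=((im[...,0]>im[...,2]+25)&(im[...,0]>im[...,1]*1.35)).astype(np.uint8)
    c,s,l=blob(m,roi);p=np.argwhere(l)[:,::-1]
    h=cv2.convexHull(p.astype(np.int32));ap=cv2.approxPolyDP(h,3,True)[:,0]
    print(n,"plinth",s);
    for q in ap: print(q,onz(C[n],q,.012)[0].round(4),onz(C[n],q,0)[0].round(4))
    w=onz(C[n],h[:,0],.012)[:,:2].astype(np.float32)*1000;print(cv2.minAreaRect(w))
w=(I["side"].min(2)>170).astype(np.uint8);c,s,l=blob(w,(218,178,244,197));print("pad",c,s,onz(C["side"],c,.0105))
im=I["side"];m=((np.abs(im[...,0]-im[...,2])<28)&(im.max(2)<125)).astype(np.uint8)|w
c,s,l=blob(m,(205,165,278,205));h=cv2.convexHull(np.argwhere(l)[:,::-1].astype(np.int32))
for q in cv2.approxPolyDP(h,2,True)[:,0]: print("plate",q,onz(C["side"],q,.01)[0].round(3))
for n,q,z in(("scene",(422,288),0),("scene",(121,190),.0),("scene",(241,285),0),("side",(258,345),.01),("side",(290,307),.005),("side",(209,146),.0),("side",(371,330),.0),("side",(308,187),0)): print(n,q,onz(C[n],q,z)[0].round(3))
E
python3 - <<'E'
import cv2,numpy as np
a=cv2.imread('pics/scene0.png')[140:240,150:245];b=cv2.imread('pics/side0.png')[195:300,250:350]
f=lambda x:cv2.resize(x,(400,440),interpolation=cv2.INTER_NEAREST)
cv2.imwrite('pics/crop.png',np.hstack([f(a),f(b)]))
E
```

```text
scene knob [190.71962617 163.79439252] [187 157   8  15 107]
side knob [307.046875 224.78125 ] [303 217   9  16 128]
(array([ 0.50737726, -0.19274496,  0.14660741]), np.float64(9.064897826262343e-06))
scene knob@0.146 [[ 0.50650294 -0.19315173  0.146     ]]
side knob@0.146 [[ 0.50783243 -0.19237524  0.146     ]]
scene plinth [170 186  49  42 415]
[218 187] [ 0.4086 -0.1564  0.012 ] [ 0.3928 -0.1627  0.    ]
[211 227] [ 0.588  -0.1098  0.012 ] [ 0.5748 -0.1154  0.    ]
[170 226] [ 0.6172 -0.2154  0.012 ] [ 0.6044 -0.2225  0.    ]
[172 216] [ 0.5766 -0.2283  0.012 ] [ 0.5632 -0.2356  0.    ]
((511.3229675292969, -187.59747314453125), (193.28623962402344, 112.23210144042969), 14.515594482421875)
side plinth [299 246  37  48 227]
[335 247] [ 0.6062 -0.2211  0.012 ] [ 0.6151 -0.2152  0.    ]
[300 292] [ 0.4257 -0.2635  0.012 ] [ 0.4321 -0.2582  0.    ]
((515.7716674804688, -241.64703369140625), (185.43284606933594, 12.468961715698242), 14.28219985961914)
pad [227.93670886 185.84810127] [222 182  15  10  79] [[0.5355251 0.1858767 0.0105   ]]
plate [272 175] [0.685 0.134 0.01 ]
plate [231 201] [0.499 0.121 0.01 ]
plate [214 189] [0.491 0.203 0.01 ]
plate [218 184] [0.516 0.215 0.01 ]
plate [252 165] [0.669 0.222 0.01 ]
plate [261 165] [0.693 0.201 0.01 ]
scene (422, 288) [0.634 0.439 0.   ]
scene (121, 190) [ 0.496 -0.432  0.   ]
scene (241, 285) [0.752 0.028 0.   ]
side (258, 345) [ 0.253 -0.302  0.01 ]
side (290, 307) [ 0.38  -0.275  0.005]
side (209, 146) [0.627 0.427 0.   ]
side (371, 330) [ 0.486 -0.443  0.   ]
side (308, 187) [0.744 0.018 0.   ]
```

View pics/crop.png

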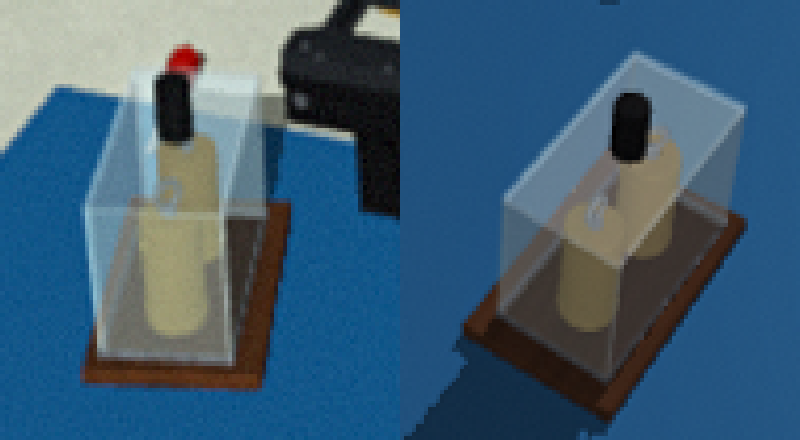

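The crop shows a clear cover with its knob around two brass weights, the plinth's corners being visible. The knob triangulates to (0.507, -0.193, 0.147), against an expected centre height of 0.146. The plinth's yaw is about 14° and its centre near (0.511, -0.189). I'm moving above the knob.

Emit:
arm_command(moves=[-2.41, -1.47, 0, 0, -2.41, -1.47, 0, 0, -2.41, -1.47, 0, 0, -2.41, -1.47, 0, 0, -2.41, -1.47, 0, 0, -2.41, -1.47, 0, 0, -2.41, -1.47, 0, 0, -2.41, -1.47, 0, 0])

```text
time: 0.82
ee_pos: [0.5064, -0.1938, 0.2224]
eef_rot: [0.707, 0.707, -0.0, -0.0]
ft_force: [0.6, 0.6, 0.8]
width: 0.0869
grip_force: 0.0
```

Emit:
arm_command(moves=[0, 0, 0, 7, 0, 0, 0, 7, 0, 0, 0, 7, 0, 0, 0, 7, 0, 0, 0, 7, 0, 0, 0, 7, 0, 0, 0, 7, 0, 0, 0, 7, 0, 0, 0, 7, 0, 0, 0, 7, 0, 0, 0, 6, 0, 0, 0, 0])

```text
time: 1.82
ee_pos: [0.5073, -0.1927, 0.2223]
eef_rot: [0.993, 0.119, -0.0, -0.0]
ft_force: [0.3, -0.4, 0.0]
width: 0.087
grip_force: 0.0
```

Run:
```python
from bench import r
from h import *
s=r.read_state();print(s["ee_pos"],R.from_quat(s["eef_rot"]).as_matrix().round(3),s["ft_force"])
ci=r.camera_info("wrist");im=r.camera("wrist");cv2.imwrite("pics/w1.png",im[:,:,::-1]);np.save("w1ci.npy",ci)
```

```text
[ 0.50729322 -0.19274358  0.22233521] [[ 0.971  0.237 -0.   ]
 [ 0.237 -0.971  0.   ]
 [-0.    -0.    -1.   ]] [ 0.32479579 -0.42436046  0.04052602]
```

View pics/w1.png

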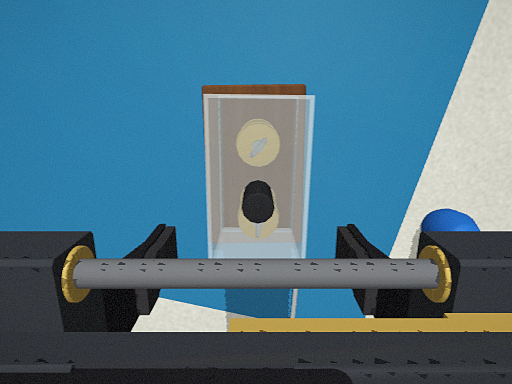

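The wrist view shows the knob at (258,200), midway between the fingers (about 257), with the cover aligned with the tool. I'll descend 8.6 cm and grip.

Emit:
arm_command(moves=[0, 0, 1.6, 0, 0, 0, 1.6, 0, 0, 0, 1.6, 0, 0, 0, 1.6, 0, 0, 0, 1.2, 0, 0, 0, 0.7, 0, 0, 0, 0.3, 0, 0, 0, 0, 0])

```text
time: 2.53
ee_pos: [0.5073, -0.1928, 0.1362]
eef_rot: [0.992, 0.122, -0.0, -0.0]
ft_force: [-0.4, 0.2, 0.7]
width: 0.087
grip_force: 0.0
```

Emit:
arm_command(moves=[0, 0, 0, 0, 0, 0, 0, 0, 0, 0, 0, 0, 0, 0, 0, 0, 0, 0, 0, 0, 0, 0, 0, 0, 0, 0, 0, 0, 0, 0, 0, 0, 0, 0, 0, 0], fingers=0, squeeze=25)

```text
time: 3.28
ee_pos: [0.5074, -0.1928, 0.1366]
eef_rot: [0.993, 0.122, 0.0, 0.0]
ft_force: [0.6, -0.0, 0.4]
width: 0.0348
grip_force: 0.0
```

Emit:
arm_command(moves=[0, 0, -0.3, 0, 0, 0, -0.7, 0, 0, 0, -1, 0, 0, 0, -1.5, 0, 0, 0, -1.5, 0, 0, 0, -1.5, 0, 0, 0, -1.5, 0, 0, 0, -1.5, 0, 0, 0, -1.5, 0, 0, 0, -1.5, 0, 0, 0, -0.8, 0, 0, 0, 0, 0])

```text
time: 4.28
ee_pos: [0.5082, -0.1931, 0.272]
eef_rot: [0.993, 0.122, 0.002, 0.001]
ft_force: [0.4, 0.1, -2.0]
width: 0.0234
grip_force: 25.0
```

Run:
```python
from bench import r
from h import *
s=r.read_state();print(s["ee_pos"],s["ft_force"],s["torque"],s["width"],s["time"])
im=[r.camera(n)[:,:,::-1] for n in("scene","side")]
cv2.imwrite("pics/lift.png",np.hstack([cv2.resize(im[0][90:300,120:320],(400,420)),cv2.resize(im[1][100:310,200:400],(400,420))]))
```

```text
[ 0.50816607 -0.19305026  0.27198494] [ 0.44050917  0.05539204 -2.04569532] [-0.03105886  0.14426071 -0.02969942] 0.02336197304616992 4.2833
```

View pics/lift.png

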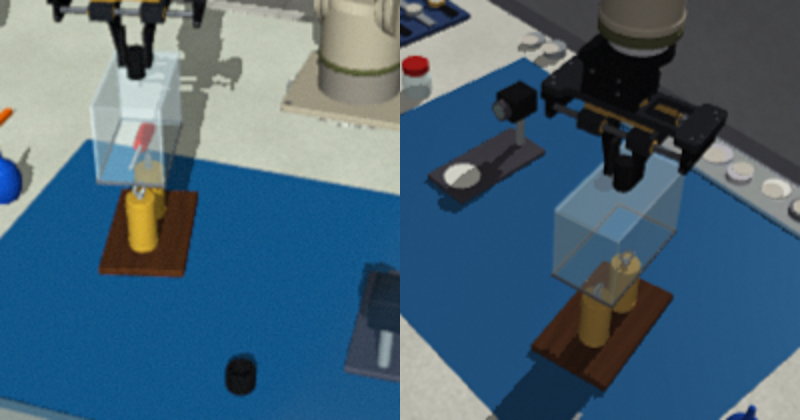

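The cover hangs level, well above both weights and clear of them. I'll move it 14 cm along tool −y and lower it.

Emit:
arm_command(moves=[0, -0.5, 0, 0, 0, -1, 0, 0, 0, -1.5, 0, 0, 0, -2, 0, 0, 0, -2, 0, 0, 0, -2, 0, 0, 0, -2, 0, 0, 0, -1.5, 0, 0, 0, -1, 0, 0, 0, -0.5, 0, 0, 0, 0, 0, 0, 0, 0, 0, 0])

```text
time: 5.38
ee_pos: [0.4735, -0.0574, 0.2694]
eef_rot: [0.993, 0.122, -0.0, 0.0]
ft_force: [0.0, 0.5, -1.1]
width: 0.0233
grip_force: 25.0
```

Emit:
arm_command(moves=[0, 0, 1, 0, 0, 0, 1.5, 0, 0, 0, 1.5, 0, 0, 0, 1.5, 0, 0, 0, 1.5, 0, 0, 0, 1.5, 0, 0, 0, 1.5, 0, 0, 0, 1.5, 0, 0, 0, 0.8, 0, 0, 0, 0.5, 0, 0, 0, 0.2, 0, 0, 0, 0, 0])

```text
time: 6.38
ee_pos: [0.4736, -0.0572, 0.1394]
eef_rot: [0.993, 0.122, -0.0, 0.0]
ft_force: [0.7, 0.5, -1.5]
width: 0.0231
grip_force: 25.0
```

Emit:
arm_command(moves=[0, 0, 0.2, 0, 0, 0, 0.2, 0, 0, 0, 0.2, 0, 0, 0, 0, 0])

```text
time: 6.72
ee_pos: [0.4735, -0.0569, 0.1334]
eef_rot: [0.993, 0.122, 0.0, -0.0]
ft_force: [-0.4, 0.3, -1.7]
width: 0.0234
grip_force: 25.0
```

Emit:
arm_command(moves=[0, 0, 0.15, 0, 0, 0, 0.15, 0, 0, 0, 0, 0])

```text
time: 6.97
ee_pos: [0.4741, -0.0573, 0.1311]
eef_rot: [0.993, 0.122, 0.001, 0.0]
ft_force: [-0.0, -0.9, 2.4]
width: 0.0235
grip_force: 25.0
```

Emit:
arm_command(moves=[0, 0, 0.15, 0, 0, 0, 0.1, 0, 0, 0, 0, 0])

```text
time: 7.22
ee_pos: [0.4745, -0.058, 0.1306]
eef_rot: [0.993, 0.121, 0.001, 0.001]
ft_force: [-9.4, -3.5, 23.0]
width: 0.0233
grip_force: 25.0
```

Emit:
arm_command(moves=[0, 0, 0.1, 0, 0, 0, 0.1, 0, 0, 0, 0, 0])

```text
time: 7.47
ee_pos: [0.4754, -0.0578, 0.1296]
eef_rot: [0.993, 0.121, 0.002, 0.001]
ft_force: [-9.5, -2.3, 30.8]
width: 0.0233
grip_force: 25.0
```

The cover is on the bench. I'll ease off, release, and rise.

Emit:
arm_command(moves=[0, 0, -0.2, 0, 0, 0, -0.2, 0, 0, 0, 0, 0])

```text
time: 7.72
ee_pos: [0.4735, -0.0568, 0.1302]
eef_rot: [0.993, 0.122, 0.0, -0.0]
ft_force: [-1.3, 0.5, -0.3]
width: 0.0233
grip_force: 25.0
```

Emit:
arm_command(moves=[0, 0, 0, 0, 0, 0, 0, 0, 0, 0, 0, 0, 0, 0, 0, 0, 0, 0, 0, 0, 0, 0, 0, 0, 0, 0, 0, 0, 0, 0, 0, 0, 0, 0, 0, 0, 0, 0, 0, 0, 0, 0, 0, 0], fingers=100)

```text
time: 8.63
ee_pos: [0.4736, -0.057, 0.1301]
eef_rot: [0.993, 0.122, 0.0, 0.0]
ft_force: [0.3, 0.0, 0.7]
width: 0.0842
grip_force: 0.0
```

Emit:
arm_command(moves=[0, 0, -1, 0, 0, 0, -1.5, 0, 0, 0, -2, 0, 0, 0, -2, 0, 0, 0, -2, 0, 0, 0, -2, 0, 0, 0, -1.5, 0, 0, 0, -1, 0, 0, 0, 0, 0])

```text
time: 9.38
ee_pos: [0.4745, -0.057, 0.2626]
eef_rot: [0.993, 0.122, 0.002, 0.0]
ft_force: [0.1, 0.1, -1.0]
width: 0.0872
grip_force: 0.0
```

Run:
```python
from bench import r
from h import *
s=r.read_state();print(s["ee_pos"],s["ft_force"],s["width"],s["time"])
I={n:r.camera(n) for n in("scene","side")}
for n in I: cv2.imwrite(f"pics/{n}2.png",I[n][:,:,::-1])
for n,roi in(("scene",(160,160,240,240)),("side",(250,200,350,300))):
    h=cv2.cvtColor(I[n],cv2.COLOR_RGB2HSV)
    m=((h[...,0]>17)&(h[...,0]<32)&(h[...,1]>90)&(h[...,2]>70)).astype(np.uint8)
    k,l,st,c=cv2.connectedComponentsWithStats(m)
    for i in range(1,k):
        if st[i,4]>40 and roi[0]<c[i,0]<roi[2] and roi[1]<c[i,1]<roi[3]: print(n,st[i],c[i])
im=[I["scene"][120:260,140:280],I["side"][150:300,230:380]]
cv2.imwrite("pics/rel.png",np.hstack([cv2.resize(i[:,:,::-1],(400,400)) for i in im]))
```

```text
[ 0.47447792 -0.05697773  0.26259108] [ 0.12926544  0.06240836 -0.99945736] 0.08716138984255348 9.3833
scene [182 170  21  47 656] [192.50457317 194.05030488]
side [290 227  30  47 735] [303.98503401 250.48843537]
```

View pics/rel.png

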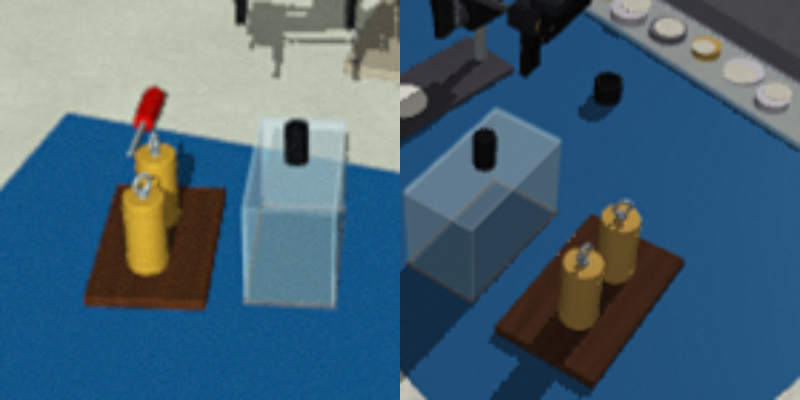

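The cover stands upright on the bench beside the plinth. In the side view the weights' top centres are at about (298.6,248) for the near one and (313,232) for the far one.

Emit:
arm_command(moves=[-0.4, 1, 0, 0, -0.4, 2, 0, 0, -0.4, 2, 0, 0, -0.4, 2, 0, 0, -0.4, 2, 0, 0, -0.5, 2, 0, 0, -0.5, 2, 0, 0, -0.5, 1, 0, 0, -0.5, 0, 0, 0, 0, 0, 0, 0])

```text
time: 10.32
ee_pos: [0.4674, -0.2028, 0.2595]
eef_rot: [0.993, 0.121, -0.001, -0.0]
ft_force: [-0.0, 0.7, -0.2]
width: 0.0867
grip_force: 0.0
```

Run:
```python
from bench import r
from h import *
C={n:r.camera_info(n) for n in("scene","side")}
print("side",onz(C["side"],[(298.6,248.2),(312.9,232)],.092).round(4))
print("scene",onz(C["scene"],[(194.6,173.5),(190.8,189)],.092).round(4))
print("w1",onz(np.load("w1ci.npy",allow_pickle=True).item(),[(258,143)],.092).round(4))
s=r.read_state();ci=r.camera_info("wrist");im=r.camera("wrist");cv2.imwrite("pics/w3.png",im[:,:,::-1]);np.save("w3ci.npy",ci)
Rm=R.from_quat(s["eef_rot"]).as_matrix();print(s["ee_pos"])
h=cv2.cvtColor(im,cv2.COLOR_RGB2HSV)
m=((h[...,0]>15)&(h[...,0]<34)&(h[...,1]>80)&(h[...,2]>60)).astype(np.uint8)
k,l,st,c=cv2.connectedComponentsWithStats(m)
for i in range(1,k):
    if st[i,4]>150: print(st[i],c[i],onz(ci,c[i],.092).round(4))
```

```text
side [[ 0.4727 -0.203   0.092 ]
 [ 0.5411 -0.1876  0.092 ]]
scene [[ 0.4726 -0.1997  0.092 ]
 [ 0.545  -0.1805  0.092 ]]
w1 [[ 0.5446 -0.1847  0.092 ]]
[ 0.46739682 -0.20282003  0.25946088]
[ 237   77   42   43 1254] [257.50398724  97.85885167] [[ 0.5429 -0.1848  0.092 ]]
[ 238  142   40   47 1306] [257.4287902  164.98545176] [[ 0.4781 -0.2008  0.092 ]]
[ 61 245  33  58 947] [ 73.89757128 273.75818374] [[ 0.3052 -0.0277  0.092 ]]
[418 245  34  58 957] [437.95820272 273.69174504] [[ 0.4055 -0.4314  0.092 ]]
[ 229  313  283   19 4294] [378.87401025 323.75058221] [[ 0.3258 -0.3888  0.092 ]]
```

View pics/w3.png

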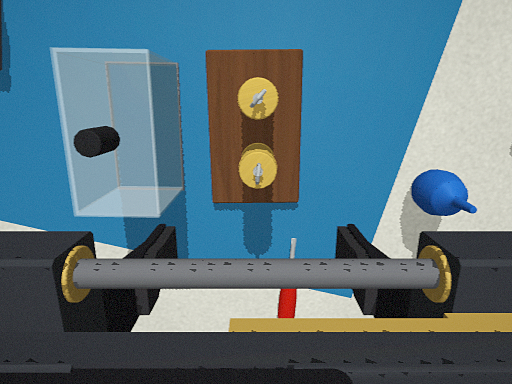

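The wrist view shows the near weight's top at about (257,167) and the far one's at (257.5,98), both on the gripper's midline, with the cover standing clear on the left. Near weight ≈ (0.474, −0.2015). Descending on it.

Emit:
arm_command(moves=[0.3, 0, 1, 0, 0.35, 0, 2, 0, 0, 0, 2.5, 0, 0, 0, 2.5, 0, 0, 0, 2.5, 0, 0, 0, 2.5, 0, 0, 0, 2.5, 0, 0, 0, 2, 0, 0, 0, 1.4, 0, 0, 0, 0.9, 0, 0, 0, 0.4, 0, 0, 0, 0, 0])

```text
time: 11.37
ee_pos: [0.4747, -0.2001, 0.0573]
eef_rot: [0.992, 0.122, -0.0, -0.0]
ft_force: [0.5, -0.4, -0.5]
width: 0.0869
grip_force: 0.0
```

Emit:
arm_command(moves=[0, 0, 0, 0, 0, 0, 0, 0, 0, 0, 0, 0, 0, 0, 0, 0, 0, 0, 0, 0, 0, 0, 0, 0, 0, 0, 0, 0, 0, 0, 0, 0, 0, 0, 0, 0, 0, 0, 0, 0], fingers=0, squeeze=40)

```text
time: 12.2
ee_pos: [0.4752, -0.2014, 0.0583]
eef_rot: [0.993, 0.122, 0.0, 0.0]
ft_force: [0.5, -3.1, 0.6]
width: 0.0392
grip_force: 39.9
```

Emit:
arm_command(moves=[0, 0, -0.2, 0, 0, 0, -0.5, 0, 0, 0, -1, 0, 0, 0, -1, 0, 0, 0, -1, 0, 0, 0, -0.6, 0, 0, 0, -0.2, 0, 0, 0, 0, 0, 0, 0, 0, 0, 0, 0, 0, 0, 0, 0, 0, 0])

```text
time: 13.12
ee_pos: [0.4746, -0.2008, 0.1025]
eef_rot: [0.993, 0.122, -0.0, -0.0]
ft_force: [-0.1, 0.6, -6.5]
width: 0.0392
grip_force: 39.9
```

```bash
cat > f.py <<'E'
from bench import r
import numpy as np
F=[];T=[]
for i in range(12):
    s=r.read_state();F.append(s["ft_force"]);T.append(s["joint_torque"]);r.camera("side")
print(np.mean(F,0).round(2),np.std(F,0).round(2),np.mean(T,0).round(2),s["ee_pos"],s["width"],s["grip_force"],s["time"])
E
python3 f.py
```

```text
[-0.04  0.5  -7.38] [0.55 0.42 0.35] [-0.000e+00 -5.128e+01  1.840e+00 -3.783e+01 -4.000e-02 -2.000e-02
  0.000e+00] [ 0.47494322 -0.20089114  0.10306714] 0.03933134430180666 39.934885022230446 13.6667
```

This one reads about 7 N, so it is probably the heavier. I'll set it back.

Emit:
arm_command(moves=[0, 0, 0.5, 0, 0, 0, 1, 0, 0, 0, 1, 0, 0, 0, 0.9, 0, 0, 0, 0.5, 0, 0, 0, 0.3, 0, 0, 0, 0.15, 0, 0, 0, 0, 0, 0, 0, 0, 0])

```text
time: 14.47
ee_pos: [0.4752, -0.201, 0.0598]
eef_rot: [0.993, 0.122, 0.0, 0.0]
ft_force: [0.3, -1.0, -7.1]
width: 0.0396
grip_force: 39.9
```

Emit:
arm_command(moves=[0, 0, 0.1, 0, 0, 0, 0.05, 0, 0, 0, 0, 0, 0, 0, 0, 0])

```text
time: 14.8
ee_pos: [0.4752, -0.2009, 0.0583]
eef_rot: [0.993, 0.122, 0.0, 0.0]
ft_force: [0.1, 0.2, -5.6]
width: 0.039
grip_force: 39.9
```

Emit:
arm_command(moves=[0, 0, 0.1, 0, 0, 0, 0, 0, 0, 0, 0, 0])

```text
time: 15.05
ee_pos: [0.4756, -0.2011, 0.0582]
eef_rot: [0.993, 0.122, 0.001, 0.0]
ft_force: [-2.6, 1.5, 4.9]
width: 0.0392
grip_force: 39.9
```

Emit:
arm_command(moves=[0, 0, -0.1, 0, 0, 0, 0, 0, 0, 0, 0, 0, 0, 0, 0, 0, 0, 0, 0, 0, 0, 0, 0, 0, 0, 0, 0, 0, 0, 0, 0, 0, 0, 0, 0, 0, 0, 0, 0, 0, 0, 0, 0, 0, 0, 0, 0, 0], fingers=100)

```text
time: 16.05
ee_pos: [0.4749, -0.2009, 0.058]
eef_rot: [0.993, 0.122, 0.0, -0.0]
ft_force: [0.3, 0.1, -0.1]
width: 0.0871
grip_force: 0.0
```

Emit:
arm_command(moves=[0, 0, -1, 0, 0, 0, -1.5, 0, 0, 0, -2, 0, 0, 0, -2, 0, 0, 0, -1.5, 0, 1, 0, -0.5, 0, 1.5, 0, 0, 0, 2, 0, 0, 0, 1.5, 0, 0, 0, 1, 0, 0, 0, 0, 0, 0, 0, 0, 0, 0, 0])

```text
time: 17.05
ee_pos: [0.5425, -0.1841, 0.1431]
eef_rot: [0.993, 0.122, -0.0, 0.0]
ft_force: [-1.1, 0.2, 0.1]
width: 0.0868
grip_force: 0.0
```

```bash
python3 f.py
python3 - <<'E'
from bench import r
from h import *
I=[r.camera(n) for n in("scene","wrist")]
im=[cv2.resize(I[0][120:260,140:280],(400,400)),cv2.resize(I[1],(400,300))]
o=np.zeros((400,800,3),np.uint8);o[:,:400]=im[0];o[:300,400:]=im[1]
cv2.imwrite("pics/far.png",o[:,:,::-1])
E
```

```text
[ 0.05 -0.2   0.2 ] [0.54 0.32 0.47] [ -0.21 -54.88   2.12 -36.83  -0.07  -0.06  -0.  ] [ 0.54276719 -0.18399596  0.14311881] 0.08714215958742462 0.0 17.6
```

View pics/far.png

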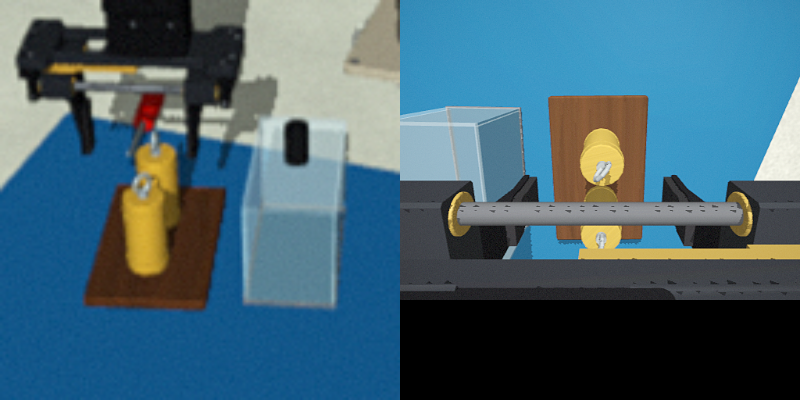

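The wrist view shows the far weight at column 601, centred between the pads at 530 and 672. Both weights and the cover stand upright. I'll descend and grip it.

Emit:
arm_command(moves=[0, 0, 1, 0, 0, 0, 1.5, 0, 0, 0, 2, 0, 0, 0, 1.7, 0, 0, 0, 1.2, 0, 0, 0, 0.7, 0, 0, 0, 0.4, 0, 0, 0, 0, 0])

```text
time: 18.42
ee_pos: [0.5426, -0.1838, 0.0574]
eef_rot: [0.993, 0.122, -0.0, -0.0]
ft_force: [-0.3, 0.3, 0.6]
width: 0.0875
grip_force: 0.0
```

Emit:
arm_command(moves=[0, 0, 0, 0, 0, 0, 0, 0, 0, 0, 0, 0, 0, 0, 0, 0, 0, 0, 0, 0, 0, 0, 0, 0, 0, 0, 0, 0, 0, 0, 0, 0, 0, 0, 0, 0, 0, 0, 0, 0], fingers=0, squeeze=40)

```text
time: 19.25
ee_pos: [0.5429, -0.1842, 0.0582]
eef_rot: [0.993, 0.122, 0.0, 0.0]
ft_force: [-0.0, -0.9, 0.1]
width: 0.0392
grip_force: 39.9
```

Emit:
arm_command(moves=[0, 0, -0.2, 0, 0, 0, -0.5, 0, 0, 0, -1, 0, 0, 0, -1, 0, 0, 0, -1, 0, 0, 0, -0.6, 0, 0, 0, -0.2, 0, 0, 0, 0, 0, 0, 0, 0, 0, 0, 0, 0, 0, 0, 0, 0, 0])

```text
time: 20.17
ee_pos: [0.5425, -0.1839, 0.1025]
eef_rot: [0.993, 0.122, -0.0, -0.0]
ft_force: [0.2, -0.2, -3.5]
width: 0.0395
grip_force: 39.9
```

```bash
python3 f.py
```

```text
[-0.21  0.1  -3.16] [0.35 0.37 0.4 ] [-0.000e+00 -5.827e+01  2.630e+00 -3.665e+01 -5.000e-02 -4.000e-02
  0.000e+00] [ 0.5428681  -0.18397707  0.1030795 ] 0.0390076220289255 39.8521019727923 20.7167
```

The far weight reads 3.2 N against 7.4 N for the near one, so the near one is heavier. I'll set the far one back and go for the near one.

Emit:
arm_command(moves=[0, 0, 0.5, 0, 0, 0, 1, 0, 0, 0, 1, 0, 0, 0, 0.9, 0, 0, 0, 0.5, 0, 0, 0, 0.3, 0, 0, 0, 0.15, 0, 0, 0, 0.1, 0, 0, 0, 0.05, 0, 0, 0, 0, 0, 0, 0, 0, 0])

```text
time: 21.68
ee_pos: [0.5431, -0.184, 0.0584]
eef_rot: [0.993, 0.122, 0.0, 0.0]
ft_force: [-0.0, -0.5, -3.8]
width: 0.0389
grip_force: 39.9
```

Emit:
arm_command(moves=[0, 0, 0.1, 0, 0, 0, 0, 0, 0, 0, 0, 0])

```text
time: 21.93
ee_pos: [0.5435, -0.1841, 0.0581]
eef_rot: [0.993, 0.122, 0.001, 0.0]
ft_force: [-1.8, 0.4, 5.9]
width: 0.0391
grip_force: 39.8
```

Emit:
arm_command(moves=[0, 0, -0.1, 0, 0, 0, 0, 0, 0, 0, 0, 0, 0, 0, 0, 0, 0, 0, 0, 0, 0, 0, 0, 0, 0, 0, 0, 0, 0, 0, 0, 0, 0, 0, 0, 0, 0, 0, 0, 0, 0, 0, 0, 0, 0, 0, 0, 0], fingers=100)

```text
time: 22.93
ee_pos: [0.5429, -0.184, 0.0581]
eef_rot: [0.993, 0.122, 0.0, 0.0]
ft_force: [-0.2, 0.5, -0.6]
width: 0.0863
grip_force: 0.0
```

Emit:
arm_command(moves=[0, 0, -1, 0, 0, 0, -1.5, 0, 0, 0, -2, 0, 0, 0, -2, 0, 0, 0, -1.5, 0, -1, 0, -0.5, 0, -1.5, 0, 0, 0, -2, 0, 0, 0, -1.5, 0, 0, 0, -1, 0, 0, 0, 0, 0, 0, 0, 0, 0, 0, 0])

```text
time: 23.93
ee_pos: [0.4749, -0.2009, 0.1432]
eef_rot: [0.993, 0.122, 0.0, -0.0]
ft_force: [0.4, 0.4, -0.1]
width: 0.0872
grip_force: 0.0
```

Emit:
arm_command(moves=[0, 0, 1, 0, 0, 0, 1.5, 0, 0, 0, 2, 0, 0, 0, 1.7, 0, 0, 0, 1.2, 0, 0, 0, 0.7, 0, 0, 0, 0.4, 0, 0, 0, 0, 0])

```text
time: 24.6
ee_pos: [0.4748, -0.2005, 0.0571]
eef_rot: [0.993, 0.122, -0.001, -0.0]
ft_force: [0.0, 0.8, 0.5]
width: 0.0869
grip_force: 0.0
```

Emit:
arm_command(moves=[0, 0, 0, 0, 0, 0, 0, 0, 0, 0, 0, 0, 0, 0, 0, 0, 0, 0, 0, 0, 0, 0, 0, 0, 0, 0, 0, 0, 0, 0, 0, 0, 0, 0, 0, 0, 0, 0, 0, 0], fingers=0, squeeze=45)

```text
time: 25.43
ee_pos: [0.475, -0.2012, 0.0582]
eef_rot: [0.993, 0.122, 0.0, 0.0]
ft_force: [0.5, -1.5, -0.1]
width: 0.0392
grip_force: 45.0
```

```bash
python3 - <<'E'
from bench import r
from h import *
C=r.camera_info("side");I=r.camera("side").astype(int)
# pad ellipse and plate
w=(I.min(2)>150).astype(np.uint8)
c,s,l=blob(w,(215,176,246,200));cn=cv2.findContours(l.astype(np.uint8),0,1)[0][0]
P=onz(C,cn[:,0],.0105)[:,:2];print("pad side",s,P.min(0),P.max(0),P.mean(0),cv2.minEnclosingCircle((P*1000).astype(np.float32)))
print(I[187,215:250].tolist())
E
python3 - <<'E'
import cv2
a=cv2.imread('pics/side0.png')[120:220,195:295]
cv2.imwrite('pics/cam.png',cv2.resize(a,(600,600),interpolation=cv2.INTER_NEAREST))
E
```

```text
pad side [222 182  15  11  84] [0.5097204  0.16753286] [0.56491024 0.20384989] [0.5378238  0.18633152] ((536.3737182617188, 177.95814514160156), 28.619815826416016)
[[61, 56, 61], [64, 59, 66], [61, 58, 66], [60, 58, 65], [60, 58, 65], [57, 54, 61], [93, 92, 93], [190, 190, 182], [215, 215, 205], [212, 211, 202], [209, 209, 201], [210, 210, 201], [211, 211, 201], [213, 212, 203], [211, 211, 201], [183, 183, 174], [117, 116, 110], [120, 120, 113], [122, 122, 115], [124, 123, 117], [125, 125, 119], [125, 124, 118], [125, 125, 118], [127, 127, 121], [122, 121, 114], [65, 62, 63], [32, 31, 36], [34, 32, 36], [33, 32, 36], [35, 33, 37], [35, 33, 36], [35, 34, 38], [35, 33, 39], [33, 32, 36], [35, 33, 38]]
```

View pics/cam.png

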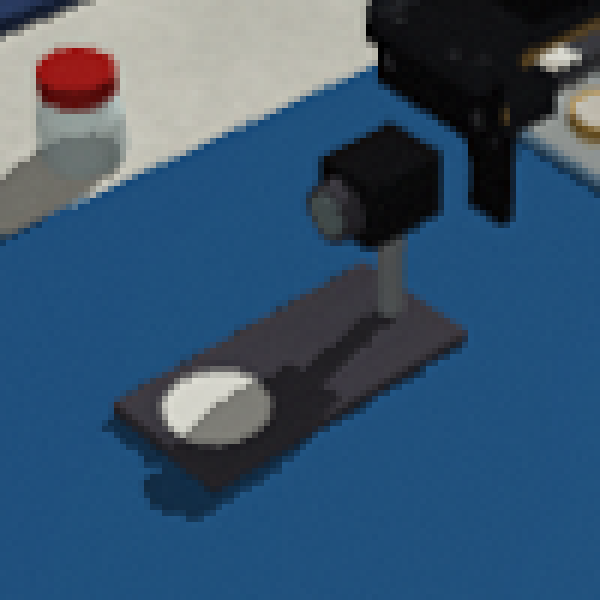

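The side crop shows the pad half in shadow: it spans crop x 162–272 and y 367–446, so its centre is at side pixel (231.2,187.8). The plate's corners are at crop (115,408), (220,488), (467,335) and (360,265), and the lens is at (330,210).

Run:
```python
from bench import r
from h import *
C=r.camera_info("side")
f=lambda q:np.array(q)/6+(195,120)-(.5,.5)*np.array(0)
print("pad",onz(C,f([(217,406.5),(162,406),(272,406),(217,367),(217,446)]),.0105).round(4))
pl=onz(C,f([(115,408),(220,486),(467,335),(360,265)]),.01);print("plate",pl.round(4))
d=pl[2]-pl[1];d2=pl[3]-pl[0];print(np.degrees(np.arctan2(d[1],d[0])),np.degrees(np.arctan2(d2[1],d2[0])),np.linalg.norm(d),np.linalg.norm(d2),np.linalg.norm(pl[0]-pl[1]))
print("lens",onz(C,f([(327,210)]),.1))
I=cv2.imread("pics/scene0.png")[:,:,::-1];Cs=r.camera_info("scene")
# wrist0 : pad partly visible
print((pl.mean(0)-.055*(d+d2)/np.linalg.norm(d+d2)).round(4))
s=r.read_state();print(s["ee_pos"])
```

```text
pad [[0.5379 0.1713 0.0105]
 [0.515  0.1912 0.0105]
 [0.5612 0.1522 0.0105]
 [0.5583 0.1981 0.0105]
 [0.5182 0.1455 0.0105]]
plate [[0.4946 0.207  0.01  ]
 [0.5005 0.1198 0.01  ]
 [0.6846 0.1293 0.01  ]
 [0.6798 0.2184 0.01  ]]
2.956885865015246 3.5430658734563405 0.18441654711995564 0.18550889144006522 0.08736926837238819
lens [[0.62299934 0.17803849 0.1       ]]
[0.535  0.1655 0.01  ]
[ 0.47504611 -0.20122294  0.05816645]
```

The pad's centre is ≈ (0.538, 0.1715), consistent with the lens position minus 83 mm. I'll lift high, carry the weight over, and lower it.

Emit:
arm_command(moves=[0, 0, -0.3, 0, 0, 0, -1, 0, 0, 0, -1.7, 0, 0, 0, -2.2, 0, 0, 0, -2.2, 0, 0, 0, -2.2, 0, 0, 0, -2.2, 0, 0, 0, -2.2, 0, 0, 0, -2.2, 0, 0, 0, -2, 0, 0, 0, -1.2, 0, 0, 0, -0.6, 0])

```text
time: 26.48
ee_pos: [0.4751, -0.2009, 0.2597]
eef_rot: [0.993, 0.122, 0.001, 0.0]
ft_force: [-0.4, -0.0, -6.3]
width: 0.0393
grip_force: 45.0
```

Emit:
arm_command(moves=[0.2, -0.4, 0, 0, 0.4, -0.9, 0, 0, 0.6, -1.5, 0, 0, 0.9, -2, 0, 0, 0.9, -2, 0, 0, 0.9, -2, 0, 0, 0.9, -2, 0, 0, 0.9, -2, 0, 0, 0.9, -2, 0, 0, 0.9, -2, 0, 0, 0.9, -2, 0, 0, 0.9, -2, 0, 0])

```text
time: 27.48
ee_pos: [0.5139, 0.0256, 0.2563]
eef_rot: [0.992, 0.122, -0.001, -0.0]
ft_force: [0.3, 0.3, -7.3]
width: 0.0392
grip_force: 45.0
```

Emit:
arm_command(moves=[0.9, -2, 0, 0, 0.9, -2, 0, 0, 0.9, -2, 0, 0, 0.9, -2, 0, 0, 0.9, -2, 0, 0, 0.7, -1.5, 0, 0, 0.3, -1.2, 0, 0, 0.15, -0.7, 0, 0, 0, -0.5, 0, 0, 0, 0, 0, 0, 0, 0, 0, 0])

```text
time: 28.4
ee_pos: [0.5359, 0.1712, 0.2579]
eef_rot: [0.993, 0.122, -0.0, 0.0]
ft_force: [0.2, -0.4, -7.1]
width: 0.039
grip_force: 45.0
```

Emit:
arm_command(moves=[0.1, 0, 0.8, 0, 0.1, 0, 1.5, 0, 0, 0, 1.9, 0, 0, 0, 1.9, 0, 0, 0, 1.9, 0, 0, 0, 1.9, 0, 0, 0, 1.9, 0, 0, 0, 1.5, 0, 0, 0, 1, 0, 0, 0, 0.6, 0, 0, 0, 0.3, 0, 0, 0, 0, 0])

```text
time: 29.4
ee_pos: [0.5381, 0.1722, 0.1059]
eef_rot: [0.993, 0.122, -0.0, 0.0]
ft_force: [0.5, -1.4, -7.7]
width: 0.0391
grip_force: 45.0
```

Emit:
arm_command(moves=[0, 0, 0, 0, 0, 0, 0, 0, 0, 0, 0, 0, 0, 0, 0, 0, 0, 0, 0, 0])

```text
time: 29.82
ee_pos: [0.5382, 0.1725, 0.1064]
eef_rot: [0.993, 0.122, 0.0, -0.0]
ft_force: [0.3, 0.2, -7.1]
width: 0.0396
grip_force: 45.0
```

```bash
python3 f.py
python3 - <<'E'
from bench import r
from h import *
I=[r.camera(n) for n in("scene","side")]
im=[cv2.resize(I[0][110:290,140:365],(400,320)),cv2.resize(I[1][110:300,195:375],(400,422))]
o=np.zeros((422,800,3),np.uint8);o[:320,:400]=im[0];o[:,400:]=im[1]
cv2.imwrite("pics/end.png",o[:,:,::-1])
E
```

```text
[-0.01  0.1  -7.45] [0.29 0.41 0.63] [ 0.000e+00 -6.071e+01 -1.100e+00 -3.870e+01 -0.000e+00 -6.000e-02
  0.000e+00] [0.5379773  0.17243355 0.10607179] 0.03916185803917329 44.972708345158026 30.3667
```

View pics/end.png

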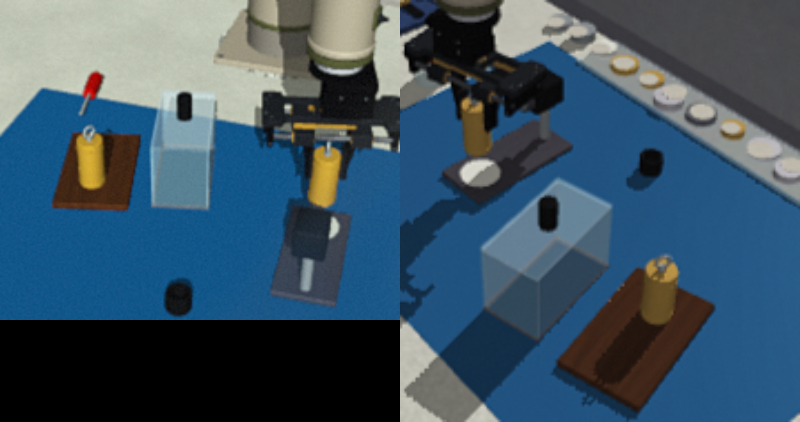

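The weight hangs upright above the pad (side crop: pad at (480,172), weight at (477,127)). The lighter one stands on the plinth and the cover stands on the bench. Handing in.

```bash
python3 -c "
from bench import r
print(r.close_job())"
```

```text
the job is handed in; nothing more can be done
None
```

The job is handed in, with no verdict returned: the nearer weight is the heavier (about 7.4 N against 3.2 N) and is held upright in front of the lens over the white pad, while the lighter one stands on the plinth and the cover stands upright on the bench.

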